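# Stand the fallen fence post at one spacer's distance

### The arm

A 6-joint arm with a two-finger parallel gripper is mounted at the origin on the work surface. World frame = base frame: x ahead of the robot, y to its left, z up, the work surface at z = 0. Lengths are in m, angles in degrees, forces in N, time in s.
With the tool pointing down it reaches from about 0.35 to 0.875 m from the base axis. Payload 4.2 kg.
Tool frame: the origin (TCP) lies between the finger pads; the fingertips stand 17 mm ahead of it and the grasp point (between the pads) lies 2 mm behind it; z points along the fingers, y is the line along which they close (so a half turn about z gives the same grasp; the last joint's range is limited). The gripper opens to 87 mm and grips with 3 to 60 N. Pads are 19 mm wide; open, the fingers measure 117 mm over their backs; the gripper's body (75 mm by 190 mm) begins 51 mm behind the grasp point.
Start: joints at [82.426, 22.042, 0.453, 0, -68.411, -14.817], TCP at [0.238, 0.578, 0.24] pointing down, gripper open.
Joint ranges: [-179.83, 179.83], [-69.29, 118.12], [-61.27, 80.66], [-181.25, 117.63], [-171.15, -9.14], [-177.46, 177.46]. Speed limits (degrees/s): [159.86, 159.86, 180, 180, 180, 180].

### API

Orientations are given as a 3x3 rotation matrix whose columns are the frame's x, y, z axes.
In Python, from station import r gives the robot as it stands.
- The arm moves only by the tool servo_tool, never from a script. Its argument "targets" is a list of rows, each a list of 5 numbers: the shift along the world's x, y, z in units of 30 mm (1.0 is 30 mm), then the turn about the world's z in rad, then the finger opening in mm, from 0 to 87. In form: [[x, y, z, turn, gripper], ...]. A call has exactly 5 rows; each row is the pose to reach, as a shift and turn from the pose commanded when the call began; what a row does not reach only later rows make up. A row lasts 1/12 s, in which the tool goes at most 41.7 mm and 7.16 degrees, less where a joint would pass 70% of its speed; a pose out of reach is approached as far as the arm can. A call with a gripper value outside its range is refused whole. The fingers move at their own pace and stop on an object; the grip force is fixed at half the most. Time passes only in rows, so rows that repeat a pose let the fingers close, or fill a call up. It gives the time, the measured TCP pose, the force, the opening and the grip force at its end, in the units of the state.
- r.sense(): the state, without advancing time (a new reading comes with each control period).
- r.capture(name): name is "scene" or "top"; returns a dict with "pixels" (420x560x3 uint8, red, green, blue), "fx", "fy", "cx", "cy" (pixels), "dist_coeffs" ([k1, k2, p1, p2, k3] as OpenCV has them; the pictures are not rectified), "world_from_camera" (4x4, takes a point from camera to world coordinates). Camera axes: x right, y down, z forward; pixel columns grow to the right and rows downward; lengths in m; the calibration is good to about 2 mm. A picture is of the moment at which its call begins. There is no depth.
- r.finish_job(): hands the job in; it is judged then, once.
The state is a dict: "time_s": time; "joints": joint angles; "joint_velocities": joint speeds; "effort": joint torques, N m; "tcp_pos": TCP position; "ee_rot": TCP orientation; "wrist_force": force on the tool from outside, world axes, zero at the start; "moment": the same for the moment, N m; "gripper_width": opening from 0.0 (shut) to 1.0 (fully open); "gripper_force": force on a finger pad.
Only numpy, scipy, OpenCV 4.12 (cv2) and the standard library are available. Lean on these libraries where they do the work, as an engineer would, in place of code of your own. Each camera call takes 0.05 s, during which the arm holds its last target. There are 200 camera calls.

### The job

Step the green spacer block along the little fence: lift it out from between the two glued posts and stand it on the sill against the outer side of the last glued post, on the bare end. Then stand the fallen post upright on the sill, snug against the spacer, square and in line with the glued posts, and leave the spacer in the gap. Do not disturb the glue bottle or the mallet.

Things in the scene. Friction and masses are not known exactly. Their poses are not given: they have to be found in the camera images.
- fence: Fixed fence: dark sill board 90 x 270 mm, 15 mm thick, lying on the bench, with two square wooden posts like the loose one (44 mm wide, 139 tall) glued on it. Origin: centre of the sill's underside; x across, y along the sill, z up. Posts stand at x = 0, y = -85 and -3 mm (38 mm gap between). The bare end, without a post, is +y (edge at y = +135 mm).
- spacer: Green square block 36 x 36 mm, 120 mm tall, 0.11 kg, loose; at the start it stands upright on the sill in the gap between the two glued posts (1 mm free each side). Origin: centre of its underside; z points up through the block.
- post: Loose wooden post, about 0.17 kg: square shaft 44 x 44 mm, 105 mm long from its foot, then a dark 34 mm plate 8 mm thick and a 30 mm ball; 139 mm in all. It starts lying on one side on the bench left or right of the fence, ball roughly to the robot's right (-y). Origin: centre of its flat foot; z runs along the shaft from foot to ball.
- glue: Bystander: white glue bottle, 64 mm diameter, 170 mm tall, standing on the bench on the other side of the fence from the fallen post. Origin: centre of its underside.
- mallet: Bystander: wooden mallet lying beyond and left of the fence; head 85 x 60 x 60 mm, round handle 26 mm thick, 200 mm long towards its +y. Origin: centre of the head's underside.
There are look-alikes about, which are no part of the job. What is shaped like the post but purple is not meant.

How it is judged:
By the outcome, as a careful person would: the job done as asked, in the order asked, and still so for the second after the job is handed in, with the robot touching nothing.
It also fails if it takes over 64 s, if anything falls off the work surface, if the arm or the gripper's body presses on something with over 40 N, if the wrist force passes 120 N, or if a joint passes its speed limit or range.

## Working session

There is one attempt and no reset: what is moved stays moved. The work goes in short steps, Python scripts to look and compute and a tool call to move; the robot and the scene stay as the last step left them, time stands still between calls to the robot, and variables do not carry over. Pictures are saved under pics/ and viewed, at most 10 in all, crops included, and the job is handed in when it is done.

Besides the shell and the picture viewer there is one more tool, called after "Request:" as name(argument=value, ...) on one line, values as JSON. servo_tool: Moves the arm, as the interface text tells. Its arguments: {"type":"object","properties":{"targets":{"type":"array","items":{"type":"array","items":{"type":"number"}}}},"required":["targets"]}

```bash
ls; mkdir -p pics; cat > h.py <<'E'
import numpy as np, cv2
from station import r
def cap(n):
    d=r.capture(n); K=np.array([[d["fx"],0,d["cx"]],[0,d["fy"],d["cy"]],[0,0,1.]])
    return d["pixels"],K,np.array(d["dist_coeffs"],float),np.array(d["world_from_camera"])
def ray(c,uv):
    p=cv2.undistortPoints(np.array(uv,float).reshape(-1,1,2),c[1],c[2]).reshape(-1,2)
    return c[3][:3,3],np.c_[p,np.ones(len(p))]@c[3][:3,:3].T
def onz(c,uv,z):
    o,d=ray(c,uv); return o+d*((z-o[2])/d[:,2])[:,None]
def proj(c,P):
    T=np.linalg.inv(c[3]); return cv2.projectPoints(np.array(P,float).reshape(-1,1,3),cv2.Rodrigues(T[:3,:3])[0],T[:3,3],c[1],c[2])[0].reshape(-1,2)
def save(c,name,crop=None,s=1):
    im=c[0][:,:,::-1]
    if crop: x0,y0,x1,y1=crop; im=im[y0:y1,x0:x1]
    cv2.imwrite("pics/"+name,cv2.resize(im,None,fx=s,fy=s,interpolation=cv2.INTER_CUBIC))
E
python3 - <<'E'
from h import *
for n in("scene","top"):
    c=cap(n); save(c,n+"0.png"); print(n,c[3].round(3).tolist(),c[1].round(1).tolist(),c[2])
print(r.sense())
E
```

```text
pics
scene [[-0.859, 0.366, -0.359, 1.048], [0.512, 0.595, -0.619, 0.949], [-0.013, -0.716, -0.698, 1.032], [0.0, 0.0, 0.0, 1.0]] [[479.7, 0.0, 276.2], [0.0, 479.7, 209.8], [0.0, 0.0, 1.0]] [-0.06399049  0.          0.          0.          0.        ]
top [[0.026, -0.983, 0.182, 0.387], [-1.0, -0.025, 0.007, 0.067], [-0.002, -0.182, -0.983, 0.997], [0.0, 0.0, 0.0, 1.0]] [[393.4, 0.0, 276.4], [0.0, 393.4, 203.8], [0.0, 0.0, 1.0]] [-0.10938532  0.          0.          0.          0.        ]
{'time_s': 0.1, 'joints': array([ 8.24252091e+01,  2.20882311e+01,  3.87432941e-01, -2.47745971e-02,
       -6.84128876e+01, -1.48172744e+01]), 'joint_velocities': array([-0.01412084, -0.03974775,  0.13741087,  0.18067628,  0.06191376,
       -0.05339683]), 'effort': array([-4.62374155e-04, -3.91686630e+01,  1.87936646e+01,  4.23193082e+00,
        1.34621162e-02, -7.49151354e-05]), 'tcp_pos': array([0.23787368, 0.57740975, 0.23854942]), 'ee_rot': array([[ 9.24538071e-01, -3.81089124e-01, -6.60113147e-04],
       [-3.81089677e-01, -9.24536097e-01, -1.91384248e-03],
       [ 1.19046120e-04,  2.02098254e-03, -9.99997951e-01]]), 'wrist_force': array([-0.08071796, -0.54447399,  0.21228075]), 'moment': array([-0.01633343,  0.02537398,  0.03740693]), 'gripper_force': 0.0, 'gripper_width': 0.9983774858212523}
```

View pics/scene0.png

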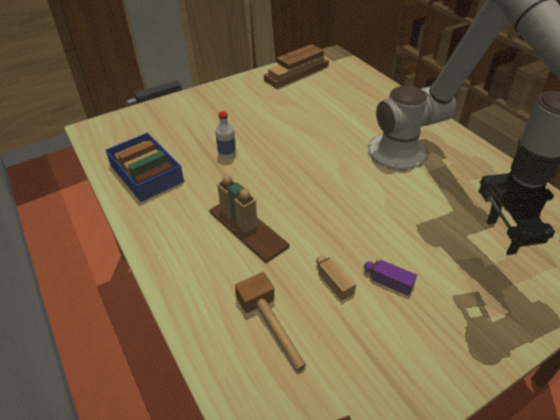

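View pics/top0.png

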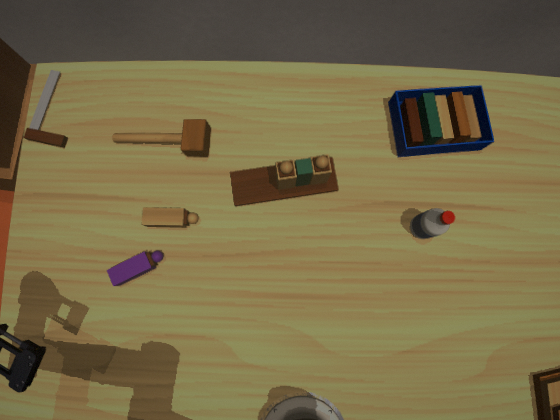

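The scene view shows the wooden post at (336,277), its purple twin at (392,275) and the fence at (245,220) with the green spacer at (237,193). In the top view the fence is at (285,180), the loose post at (170,217), the mallet at (185,138) and the glue at (432,222).

Candidates in the top view:
- **Spacer:** the green block in the fence gap at (304,170), or the green piece in the blue box at (432,115). I choose the one in the gap.
- **Post:** the wooden one at (170,217), the purple one at (135,267), or the glued ones at (287,170) and (321,164). I choose the wooden one lying loose.

```bash
python3 - <<'E'
from h import *
c=cap("top"); save(c,"crop1.png",(100,120,350,290),3)
hsv=cv2.cvtColor(c[0],cv2.COLOR_RGB2HSV)
for p in [(250,187),(265,190),(170,217),(150,217),(193,217),(304,170),(287,170),(290,185),(200,230),(300,200)]:
    print(p,hsv[p[1],p[0]])
E
```

```text
(250, 187) [ 12 179  77]
(265, 190) [ 12 163  75]
(170, 217) [ 17 142 140]
(150, 217) [ 16 139 141]
(193, 217) [ 20 127 144]
(304, 170) [69 92 80]
(287, 170) [ 17 140 133]
(290, 185) [ 19 141  65]
(200, 230) [ 24 107 143]
(300, 200) [ 24 109 143]
```

View pics/crop1.png

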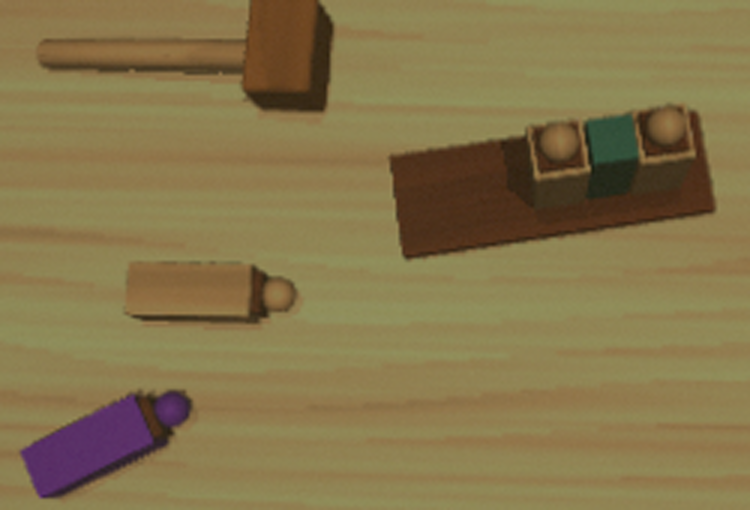

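The crop shows the loose wooden post with its ball to the right at crop (190,292), and the green spacer between the glued posts at (611,155). The choice stands. Next I measure.

```bash
cat >> h.py <<'E'
def edge(pts,a,b,lo=.1,hi=.9,tol=.006):
    """robust line through contour pts near segment a-b; returns point,dir"""
    a,b=np.array(a),np.array(b); L=np.linalg.norm(b-a); d=(b-a)/L; n=np.array([-d[1],d[0]])
    t=(pts-a)@d/L; s=(pts-a)@n; q=pts[(t>lo)&(t<hi)&(abs(s)<tol)]
    f=cv2.fitLine(q.astype(np.float32),cv2.DIST_HUBER,0,1e-4,1e-4).ravel()
    return f[2:],f[:2]*np.sign(f[:2]@d),len(q)
E
python3 - <<'E'
from h import *
c=cap("top"); d=cap("scene"); 
h=cv2.cvtColor(c[0],cv2.COLOR_RGB2HSV)
m=((h[...,0]<22)&(h[...,1]>125)).astype(np.uint8)*255   # wood/sill/post
m2=cv2.morphologyEx(m,cv2.MORPH_OPEN,np.ones((3,3)))
cs,_=cv2.findContours(m2,cv2.RETR_EXTERNAL,cv2.CHAIN_APPROX_NONE)
for k in cs:
    if cv2.contourArea(k)>200: print(cv2.contourArea(k),cv2.boundingRect(k),[x.round(1).tolist() for x in cv2.minAreaRect(k)[:1] and [cv2.boxPoints(cv2.minAreaRect(k))]])
m3=np.vstack([m2[150:300,60:360],((h[...,0]>50)&(h[...,0]<95)&(h[...,1]>60)).astype(np.uint8)[150:300,60:360]*255])
cv2.imwrite("pics/m.png",cv2.resize(m3,None,fx=2,fy=2,interpolation=0))
# sill corners rough
print(onz(c,[(230.3,171.7)],.015)[0].round(4),onz(c,[(234.7,206)],.0)[0].round(4),onz(c,[(338,190.3)],0)[0].round(4))
hs=cv2.cvtColor(d[0],cv2.COLOR_RGB2HSV)
for p in [(336,277),(320,261),(260,240),(238,190),(240,215),(300,260)]: print(p,hs[p[1],p[0]])
E
```

```text
1249.0 (530, 366, 30, 54) [[[530.0, 366.0], [559.0, 366.0], [559.0, 419.0], [530.0, 419.0]]]
348.5 (90, 346, 30, 35) [[[81.80000305175781, 354.6000061035156], [107.80000305175781, 341.6000061035156], [122.19999694824219, 370.3999938964844], [96.19999694824219, 383.3999938964844]]]
597.5 (41, 342, 34, 40) [[[38.0, 363.0], [54.900001525878906, 334.79998779296875], [87.9000015258789, 354.5], [70.9000015258789, 382.79998779296875]]]
312.0 (23, 313, 33, 34) [[[19.600000381469727, 319.0], [50.20000076293945, 312.0], [57.400001525878906, 343.3999938964844], [26.700000762939453, 350.3999938964844]]]
875.5 (142, 208, 56, 20) [[[142.0, 208.0], [197.0, 208.0], [197.0, 227.0], [142.0, 227.0]]]
3194.5 (230, 155, 108, 51) [[[228.5, 168.89999389648438], [332.79998779296875, 153.60000610351562], [338.3999938964844, 191.1999969482422], [234.0, 206.60000610351562]]]
444.5 (24, 129, 43, 18) [[[23.100000381469727, 139.39999389648438], [25.600000381469727, 126.9000015258789], [67.19999694824219, 135.1999969482422], [64.69999694824219, 147.6999969482422]]]
1639.5 (112, 119, 99, 39) [[[112.0, 119.0], [210.0, 119.0], [210.0, 157.0], [112.0, 157.0]]]
705.0 (401, 98, 23, 49) [[[399.1000061035156, 100.0], [416.0, 97.0999984741211], [424.0, 143.8000030517578], [407.1000061035156, 146.6999969482422]]]
1637.0 (437, 92, 44, 51) [[[436.29998779296875, 92.9000015258789], [477.6000061035156, 90.5999984741211], [480.3999938964844, 140.8000030517578], [439.1000061035156, 143.10000610351562]]]
4132.0 (0, 40, 36, 266) [[[-0.0, 40.0], [35.0, 40.0], [35.0, 305.0], [0.0, 305.0]]]
[0.6498 0.1957 0.015 ] [ 0.5628  0.1819 -0.    ] [ 0.6111 -0.0846 -0.    ]
(336, 277) [ 18 118 149]
(320, 261) [ 16 126 123]
(260, 240) [ 13 147  85]
(238, 190) [68 87 94]
(240, 215) [ 18 119  77]
(300, 260) [ 29  84 171]
```

View pics/m.png

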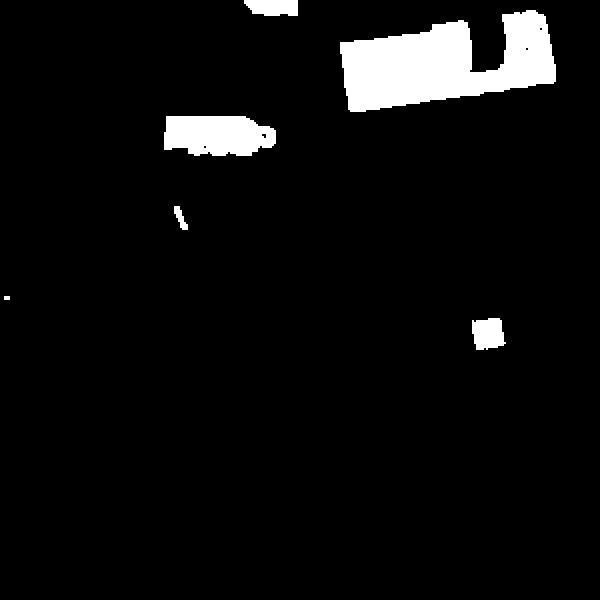

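The mask picture isolates the sill at (350-555, 10-110), the loose post at (165-275, 115-155) and the spacer's green top face at (488,333). They are clean enough for line fits.

```bash
python3 - <<'E'
from h import *
c=cap("top"); d=cap("scene")
h=cv2.cvtColor(c[0],cv2.COLOR_RGB2HSV)
m=cv2.morphologyEx(((h[...,0]<22)&(h[...,1]>125)).astype(np.uint8),cv2.MORPH_OPEN,np.ones((3,3)))
cs,_=cv2.findContours(m,cv2.RETR_EXTERNAL,cv2.CHAIN_APPROX_NONE)
sill=[k for k in cs if cv2.boundingRect(k)[0] in range(225,235)][0].reshape(-1,2)
P0=onz(c,sill,0)[:,:2]; P1=onz(c,sill,.015)[:,:2]
A=np.array
nl,nr=A([.5628,.1819]),A([.6111,-.0846]); u=(nl-nr)/np.linalg.norm(nl-nr); v=A([u[1],-u[0]])
fl=nl+v*.09; fr=nr+v*.09
print("v",v)
res={}
for nme,P,a,b,lo,hi in [("near",P0,nl,nr,.05,.95),("far",P1,fl,fr,.03,.38),("left",P1,nl,fl,.2,.93),("right",P1,nr,fr,.2,.9)]:
    p,dd,n=edge(P,a,b,lo,hi); res[nme]=(p,dd); print(nme,p.round(4),np.degrees(np.arctan2(dd[1],dd[0])).round(2),n)
# sill axis: y_f = u, x_f = v
pn,dn=res["near"]; y=-dn; x=A([y[1],-y[0]])
s=lambda p:((p-pn)@x, (p-pn)@y)
print("across far",s(res["far"][0])[0],"ends",s(res["left"][0])[1],s(res["right"][0])[1])
cen=pn+x*s(res["far"][0])[0]/2+y*(s(res["left"][0])[1]+s(res["right"][0])[1])/2
yaw=np.degrees(np.arctan2(-x[1]*-1,x[0])); print("fence centre(edges)",cen,"yaw",yaw)
# green top centroid
def blob(c,win,z):
    hh=cv2.cvtColor(c[0],cv2.COLOR_RGB2HSV); g=((hh[...,0]>50)&(hh[...,0]<95)&(hh[...,1]>60)).astype(np.uint8)
    k=np.zeros_like(g);k[win[1]:win[3],win[0]:win[2]]=1;g*=k
    M=cv2.moments(g,True); uv=(M['m10']/M['m00'],M['m01']/M['m00']); print("green",uv,M['m00'],onz(c,[uv],z)); return g
blob(c,(290,150,320,195),.135); blob(d,(215,170,260,210),.135)
for f in (cen,):
    sp=f-y*.044; print("spacer predicted",sp)
    print("proj green", proj(c,[[*sp,.135]]),proj(d,[[*sp,.135]]))
# loose post
k=[k for k in cs if cv2.boundingRect(k)[0]==142][0].reshape(-1,2); P=onz(c,k,.044)[:,:2]
print("foot/ball y",onz(c,[(142,215),(197,217)],.044).round(4))
p,dd,n=edge(P,P[np.argmax(P[:,1])]*[0,1]+[P[:,0].max(),0],[P[:,0].max(),P[:,1].min()],.05,.7,.006); print("post far edge",p,np.degrees(np.arctan2(dd[1],dd[0])),n)
q=onz(c,[(143.3,208.5),(144,213),(142,223),(183,208)],.044); print(q.round(4))
save(c,"post.png",(130,195,210,240),9)
E
```

```text
v [0.98397018 0.17833306]
near [0.5872 0.05  ] -79.99 93
far [0.657  0.1535] -81.28 37
left [0.6134 0.1908] 10.64 24
right [ 0.6589 -0.0732] 11.04 23
across far 0.08671908908231019 ends 0.13412719628312253 -0.13378740918494092
fence centre(edges) [0.62986511 0.05770268] yaw 10.013232563860477
green (303.5753424657534, 166.34246575342465) 219.0 [[0.63442866 0.01413465 0.135     ]]
green (235.2, 188.08235294117648) 85.0 [[0.64011099 0.01749414 0.135     ]]
spacer predicted [0.63751564 0.01437291]
proj green [[303.48660887 165.03057751]] [[235.51020971 187.13388449]]
foot/ball y [[0.5264 0.4074 0.044 ]
 [0.5252 0.2687 0.044 ]]
post far edge [0.54554296 0.3522081 ] -88.50550243696837 36
[[0.5429 0.4055 0.044 ]
 [0.5316 0.4027 0.044 ]
 [0.5064 0.4056 0.044 ]
 [0.5468 0.3051 0.044 ]]
```

View pics/post.png

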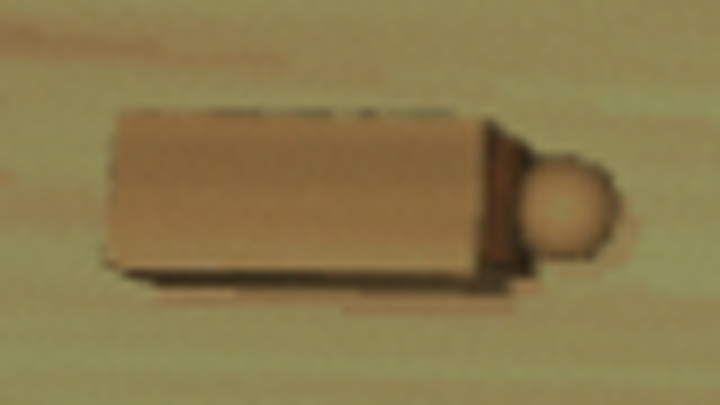

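The post crop shows the lying shaft with its top-face corners at crop (118,115), (107,265), (475,275) and (485,120), and the ball centred at (563,208). The fence yaw is about 10.2°, and the spacer stands near (0.637, 0.0145). I now move above the spacer.

Request:
servo_tool(targets=[[0.665, -0.94, 0, -0.05, 87], [1.33, -1.88, 0, -0.1, 87], [1.995, -2.82, 0, -0.15, 87], [2.66, -3.76, 0, -0.2, 87], [3.325, -4.7, 0, -0.25, 87]])

```text
time_s: 0.77
tcp_pos: [0.3384, 0.4355, 0.2396]
ee_rot: [[0.8, -0.599, 0.0], [-0.599, -0.8, 0.0], [-0.0, -0.0, -1.0]]
wrist_force: [0.5, 0.1, 0.3]
gripper_width: 1.001
gripper_force: 0.0
```

Request:
servo_tool(targets=[[0.665, -0.94, 0, -0.05, 87], [1.33, -1.88, 0, -0.1, 87], [1.995, -2.82, 0, -0.15, 87], [2.66, -3.76, 0, -0.2, 87], [3.325, -4.7, 0, -0.25, 87]])

```text
time_s: 1.18
tcp_pos: [0.4382, 0.2944, 0.2398]
ee_rot: [[0.627, -0.779, 0.0], [-0.779, -0.627, 0.0], [-0.0, -0.001, -1.0]]
wrist_force: [0.2, 0.8, 0.0]
gripper_width: 1.001
gripper_force: 0.0
```

Request:
servo_tool(targets=[[0.665, -0.94, 0, -0.05, 87], [1.33, -1.88, 0, -0.1, 87], [1.995, -2.82, 0, -0.15, 87], [2.66, -3.76, 0, -0.2, 87], [3.325, -4.7, 0, -0.25, 87]])

```text
time_s: 1.6
tcp_pos: [0.538, 0.1533, 0.2398]
ee_rot: [[0.415, -0.91, 0.0], [-0.91, -0.415, 0.0], [-0.0, -0.001, -1.0]]
wrist_force: [-0.0, -0.2, -0.7]
gripper_width: 0.998
gripper_force: 0.0
```

Request:
servo_tool(targets=[[0.665, -0.94, 0, -0.05, 87], [1.33, -1.88, 0, -0.1, 87], [1.995, -2.82, 0, -0.15, 87], [2.66, -3.76, 0, -0.2, 87], [3.325, -4.7, 0, -0.25, 87]])

```text
time_s: 2.02
tcp_pos: [0.6378, 0.0123, 0.2396]
ee_rot: [[0.177, -0.984, 0.0], [-0.984, -0.177, 0.0], [-0.0, -0.0, -1.0]]
wrist_force: [0.1, 0.8, -0.1]
gripper_width: 1.0
gripper_force: 0.0
```

```bash
python3 - <<'E'
from h import *
s=r.sense();print(s["time_s"],s["tcp_pos"],np.degrees(np.arctan2(-s["ee_rot"][1,1],-s["ee_rot"][0,1])))
c=cap("top")
q=lambda L:[((a+.5)/9-.5+130,(b+.5)/9-.5+195) for a,b in L]
print(onz(c,q([(118,115),(107,265),(475,275),(485,120)]),.044).round(4)); print(onz(c,q([(563,208)]),.022).round(4))
E
```

```text
2.0167 [0.63779719 0.01230833 0.23955524] 10.16928248054067
[[0.5458 0.4073 0.044 ]
 [0.5039 0.4068 0.044 ]
 [0.5041 0.3038 0.044 ]
 [0.5471 0.304  0.044 ]]
[[0.5264 0.2856 0.022 ]]
```

Request:
servo_tool(targets=[[0, 0.07, -0.9, 0, 87], [0, 0.07, -1.9, 0, 87], [0, 0.07, -2.9, 0, 87], [0, 0.07, -3.8, 0, 87], [0, 0.07, -4.3, 0, 87]])

```text
time_s: 2.48
tcp_pos: [0.6349, 0.0157, 0.1068]
ee_rot: [[0.178, -0.984, -0.006], [-0.984, -0.178, -0.001], [-0.0, 0.006, -1.0]]
wrist_force: [-0.1, 0.2, -0.5]
gripper_width: 0.999
gripper_force: 0.0
```

Request:
servo_tool(targets=[[0, 0, 0, 0, 87], [0, 0, 0, 0, 50], [0, 0, 0, 0, 30], [0, 0, 0, 0, 20], [0, 0, 0, 0, 20]])

```text
time_s: 2.9
tcp_pos: [0.6379, 0.0162, 0.1124]
ee_rot: [[0.179, -0.984, 0.003], [-0.984, -0.179, 0.001], [-0.0, -0.003, -1.0]]
wrist_force: [-0.7, -0.2, -1.0]
gripper_width: 0.786
gripper_force: 0.0
```

Request:
servo_tool(targets=[[0, 0, 0, 0, 20], [0, 0, 0, 0, 20], [0, 0, 0, 0, 20], [0, 0, 0, 0, 20], [0, 0, 0, 0, 20]])

```text
time_s: 3.32
tcp_pos: [0.6369, 0.0159, 0.1106]
ee_rot: [[0.179, -0.984, -0.0], [-0.984, -0.179, -0.0], [-0.0, 0.0, -1.0]]
wrist_force: [-1.3, 0.1, -0.3]
gripper_width: 0.41
gripper_force: 30.0
```

Request:
servo_tool(targets=[[0, 0, 0.4, 0, 20], [0, 0, 0.9, 0, 20], [0, 0, 1.5, 0, 20], [0, 0, 2.2, 0, 20], [0, 0, 3.0, 0, 20]])

```text
time_s: 3.73
tcp_pos: [0.6361, 0.0159, 0.2]
ee_rot: [[0.179, -0.984, -0.003], [-0.984, -0.179, -0.0], [-0.0, 0.003, -1.0]]
wrist_force: [-0.1, -0.5, -1.1]
gripper_width: 0.411
gripper_force: 30.0
```

Request:
servo_tool(targets=[[0, 0, 0.8, 0, 20], [0, 0, 1.5, 0, 20], [0, 0, 2.0, 0, 20], [0, 0, 2.2, 0, 20], [0, 0, 2.2, 0, 20]])

```text
time_s: 4.15
tcp_pos: [0.6375, 0.0161, 0.268]
ee_rot: [[0.179, -0.984, 0.003], [-0.984, -0.179, 0.001], [-0.0, -0.003, -1.0]]
wrist_force: [-0.2, -1.3, -1.6]
gripper_width: 0.41
gripper_force: 30.0
```

Request:
servo_tool(targets=[[-0.1, 0.5, 0, 0, 20], [-0.2, 1.1, 0, 0, 20], [-0.3, 1.8, 0, 0, 20], [-0.45, 2.5, 0, 0, 20], [-0.52, 2.87, 0, 0, 20]])

```text
time_s: 4.57
tcp_pos: [0.6201, 0.1044, 0.2643]
ee_rot: [[0.181, -0.984, -0.004], [-0.984, -0.181, -0.0], [-0.0, 0.004, -1.0]]
wrist_force: [0.5, -1.3, -2.5]
gripper_width: 0.411
gripper_force: 30.0
```

Request:
servo_tool(targets=[[0, 0, 0, 0, 20], [0, 0, 0, 0, 20], [0, 0, 0, 0, 20], [0, 0, 0, 0, 20], [0, 0, 0, 0, 20]])

```text
time_s: 4.98
tcp_pos: [0.6215, 0.1012, 0.2664]
ee_rot: [[0.178, -0.984, -0.0], [-0.984, -0.178, -0.0], [0.0, 0.0, -1.0]]
wrist_force: [0.8, 0.0, -1.7]
gripper_width: 0.411
gripper_force: 30.0
```

```bash
python3 - <<'E'
from h import *
s=r.sense();print(s["time_s"],s["tcp_pos"],s["gripper_width"])
c=cap("top"); d=cap("scene")
a=cv2.resize(c[0][120:220,210:350],None,fx=5,fy=5)[...,::-1]
cv2.imwrite("pics/lift.png",a)
cv2.imwrite("pics/lifts.png",cv2.resize(d[0][110:290,160:340],None,fx=3,fy=3)[...,::-1])
E
```

```text
4.9833 [0.62152846 0.10123284 0.26641095] 0.4110726186056029
```

View pics/lifts.png

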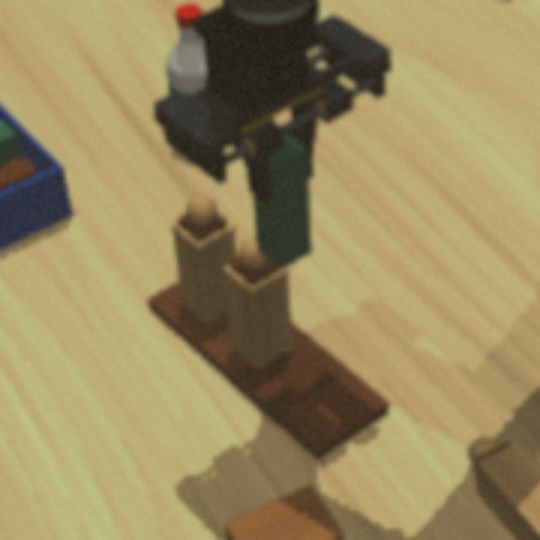

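The scene crop shows the spacer held upright at (280,200), clear of the glued posts, with the bare sill below it. I lower it now, then push it against the post.

Request:
servo_tool(targets=[[0, 0, -0.8, 0, 20], [0, 0, -1.8, 0, 20], [0, 0, -2.8, 0, 20], [0, 0, -3.6, 0, 20], [0, 0, -4.2, 0, 20]])

```text
time_s: 5.5
tcp_pos: [0.6204, 0.1013, 0.138]
ee_rot: [[0.178, -0.984, -0.003], [-0.984, -0.178, -0.001], [0.0, 0.003, -1.0]]
wrist_force: [0.1, 0.0, -0.4]
gripper_width: 0.41
gripper_force: 30.0
```

Request:
servo_tool(targets=[[0, 0, -0.3, 0, 20], [0, 0, -0.55, 0, 20], [0, 0, -0.75, 0, 20], [0, 0, -0.85, 0, 20], [0, 0, -0.88, 0, 20]])

```text
time_s: 5.92
tcp_pos: [0.6218, 0.1021, 0.1145]
ee_rot: [[0.179, -0.984, 0.001], [-0.984, -0.179, 0.0], [-0.0, -0.001, -1.0]]
wrist_force: [-0.4, -0.6, -0.7]
gripper_width: 0.41
gripper_force: 30.0
```

Request:
servo_tool(targets=[[0, 0, 0, 0, 20], [0.01, -0.04, 0, 0, 20], [0.015, -0.08, 0, 0, 20], [0.02, -0.12, 0, 0, 20], [0.02, -0.12, 0, 0, 20]])

```text
time_s: 6.33
tcp_pos: [0.6222, 0.0983, 0.1146]
ee_rot: [[0.179, -0.984, 0.001], [-0.984, -0.179, 0.0], [-0.0, -0.001, -1.0]]
wrist_force: [0.7, 0.0, -1.1]
gripper_width: 0.414
gripper_force: 30.0
```

Request:
servo_tool(targets=[[0, 0, -0.03, 0, 20], [0, 0, -0.06, 0, 20], [0, 0, -0.09, 0, 20], [0, 0, -0.1, 0, 20], [0, 0, -0.1, 0, 20]])

```text
time_s: 6.75
tcp_pos: [0.6219, 0.0985, 0.1109]
ee_rot: [[0.179, -0.984, -0.0], [-0.984, -0.179, -0.0], [0.0, 0.0, -1.0]]
wrist_force: [-0.2, -0.1, -1.4]
gripper_width: 0.411
gripper_force: 30.0
```

Request:
servo_tool(targets=[[0, -0.01, 0, 0, 20], [0.005, -0.02, 0, 0, 20], [0.005, -0.03, 0, 0, 20], [0.007, -0.04, 0, 0, 20], [0.007, -0.04, 0, 0, 20]])

```text
time_s: 7.17
tcp_pos: [0.6223, 0.0972, 0.1112]
ee_rot: [[0.179, -0.984, 0.0], [-0.984, -0.179, 0.0], [-0.0, -0.0, -1.0]]
wrist_force: [0.5, 0.3, -0.6]
gripper_width: 0.415
gripper_force: 30.0
```

Request:
servo_tool(targets=[[0, -0.01, 0, 0, 20], [0.003, -0.02, 0, 0, 20], [0.003, -0.02, 0, 0, 20], [0.003, -0.02, 0, 0, 20], [0.003, -0.02, 0, 0, 20]])

```text
time_s: 7.58
tcp_pos: [0.6224, 0.0967, 0.1112]
ee_rot: [[0.179, -0.984, 0.0], [-0.984, -0.179, 0.0], [-0.0, -0.0, -1.0]]
wrist_force: [0.1, 0.4, -1.5]
gripper_width: 0.41
gripper_force: 30.0
```

Request:
servo_tool(targets=[[0, -0.01, 0, 0, 20], [0.003, -0.02, 0, 0, 20], [0.003, -0.02, 0, 0, 20], [0.003, -0.02, 0, 0, 20], [0.003, -0.02, 0, 0, 20]])

```text
time_s: 8.0
tcp_pos: [0.6224, 0.0961, 0.1112]
ee_rot: [[0.179, -0.984, 0.0], [-0.984, -0.179, 0.0], [-0.0, -0.0, -1.0]]
wrist_force: [0.5, -0.6, -1.4]
gripper_width: 0.413
gripper_force: 30.0
```

Request:
servo_tool(targets=[[0, -0.01, 0, 0, 20], [0.003, -0.02, 0, 0, 20], [0.003, -0.02, 0, 0, 20], [0.003, -0.02, 0, 0, 20], [0.003, -0.02, 0, 0, 20]])

```text
time_s: 8.42
tcp_pos: [0.6225, 0.0957, 0.1112]
ee_rot: [[0.179, -0.984, -0.0], [-0.984, -0.179, 0.0], [-0.0, -0.0, -1.0]]
wrist_force: [-1.3, 1.8, -1.6]
gripper_width: 0.41
gripper_force: 30.0
```

Request:
servo_tool(targets=[[0, -0.01, 0, 0, 20], [0.003, -0.02, 0, 0, 20], [0.003, -0.02, 0, 0, 20], [0.003, -0.02, 0, 0, 20], [0.003, -0.02, 0, 0, 20]])

```text
time_s: 8.83
tcp_pos: [0.6225, 0.0956, 0.1112]
ee_rot: [[0.179, -0.984, 0.0], [-0.984, -0.179, 0.001], [-0.001, -0.0, -1.0]]
wrist_force: [-1.3, 5.2, 0.7]
gripper_width: 0.411
gripper_force: 30.0
```

Request:
servo_tool(targets=[[0, 0.015, -0.01, 0, 20], [0, 0.015, -0.02, 0, 20], [0, 0.015, -0.03, 0, 20], [0, 0.015, -0.04, 0, 20], [0, 0.015, -0.04, 0, 20]])

```text
time_s: 9.25
tcp_pos: [0.6229, 0.0957, 0.1104]
ee_rot: [[0.179, -0.984, 0.001], [-0.984, -0.179, 0.0], [-0.0, -0.001, -1.0]]
wrist_force: [-1.2, 4.7, 2.5]
gripper_width: 0.41
gripper_force: 30.0
```

Request:
servo_tool(targets=[[0, 0, 0, 0, 38], [0, 0, 0, 0, 42], [0, 0, 0, 0, 50], [0, 0, 0, 0, 60], [0, 0, 0, 0, 75]])

```text
time_s: 9.67
tcp_pos: [0.6226, 0.0948, 0.1098]
ee_rot: [[0.179, -0.984, -0.0], [-0.984, -0.179, -0.0], [0.0, 0.0, -1.0]]
wrist_force: [0.0, -0.3, 0.4]
gripper_width: 0.624
gripper_force: 0.0
```

Request:
servo_tool(targets=[[0, 0, 0, 0, 80], [0, 0, 0.1, 0, 80], [0, 0, 0.6, 0, 80], [0, 0, 1.4, 0, 80], [0, 0, 2.4, 0, 80]])

```text
time_s: 10.08
tcp_pos: [0.6214, 0.0949, 0.1809]
ee_rot: [[0.179, -0.984, -0.005], [-0.984, -0.179, -0.002], [0.001, 0.005, -1.0]]
wrist_force: [-0.2, 0.1, 0.0]
gripper_width: 0.905
gripper_force: 0.0
```

Request:
servo_tool(targets=[[-0.2, 0.4, 0.3, -0.02, 80], [-0.5, 1.1, 0.3, -0.04, 80], [-0.9, 1.9, 0.3, -0.06, 80], [-1.3, 2.7, 0.3, -0.08, 80], [-1.7, 3.5, 0.3, -0.1, 80]])

```text
time_s: 10.5
tcp_pos: [0.5711, 0.2011, 0.1914]
ee_rot: [[0.078, -0.997, 0.001], [-0.997, -0.078, 0.0], [-0.0, -0.001, -1.0]]
wrist_force: [-0.4, 0.5, 0.0]
gripper_width: 0.915
gripper_force: 0.0
```

Request:
servo_tool(targets=[[-0.4, 0.8, -0.3, -0.02, 80], [-0.8, 1.6, -0.8, -0.04, 80], [-1.2, 2.3, -1.5, -0.06, 80], [-1.45, 2.75, -2.2, -0.062, 80], [-1.5, 2.83, -2.6, -0.062, 80]])

```text
time_s: 10.92
tcp_pos: [0.5246, 0.2869, 0.1111]
ee_rot: [[0.021, -1.0, -0.002], [-1.0, -0.021, -0.001], [0.001, 0.002, -1.0]]
wrist_force: [0.8, -1.3, -0.1]
gripper_width: 0.916
gripper_force: 0.0
```

Request:
servo_tool(targets=[[0, 0, 0, 0, 70], [0, 0, 0, 0, 65], [0, 0, 0, 0, 60], [0, 0, 0, 0, 60], [0, 0, 0, 0, 60]])

```text
time_s: 11.33
tcp_pos: [0.5275, 0.2851, 0.1142]
ee_rot: [[0.017, -1.0, 0.002], [-1.0, -0.017, 0.002], [-0.001, -0.002, -1.0]]
wrist_force: [1.0, -0.1, 0.2]
gripper_width: 0.703
gripper_force: 0.0
```

```bash
python3 - <<'E'
from h import *
s=r.sense();print(s["time_s"],s["tcp_pos"],np.degrees(np.arctan2(-s["ee_rot"][1,1],-s["ee_rot"][0,1])))
d=cap("scene"); c=cap("top")
a=cv2.resize(d[0][160:310,200:400],(560,420))
b=cv2.resize(c[0][140:240,130:230],(240,240)); b2=cv2.resize(c[0][140:220,225:345],(240,160))
o=np.zeros((420,800,3),np.uint8);o[:,:560]=a;o[:240,560:]=b;o[250:410,560:]=b2
cv2.imwrite("pics/ball.png",o[...,::-1])
# ball triangulation: scene ball px predicted
print(proj(d,[[.526,.2845,.022]]),proj(c,[[.526,.2845,.022]]))
E
```

```text
11.3333 [0.52748638 0.28505059 0.11422851] 0.975972558404061
[[320.59576488 260.05685953]] [[192.55102191 217.83129609]]
```

View pics/ball.png

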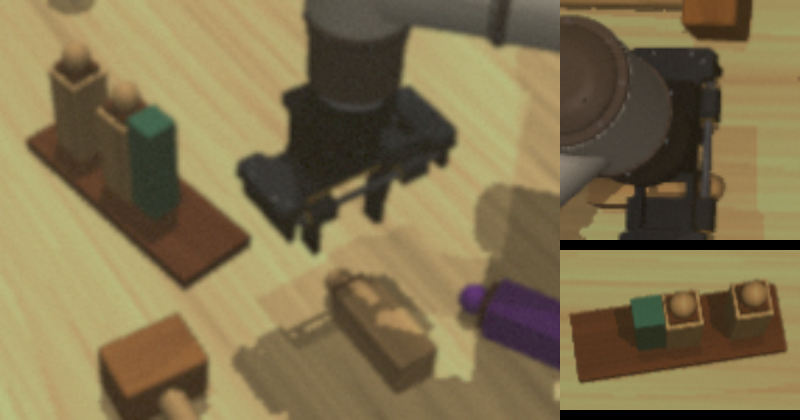

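The composite shows the spacer standing upright against the glued post at (155,165), with the gripper above the loose post's ball at (338,278). The predicted ball pixel agrees with the first picture. I now go down and grip the ball near the fingertips so the post can swing upright.

Request:
servo_tool(targets=[[-0.02, -0.03, -0.6, 0, 60], [-0.02, -0.03, -1.3, 0, 60], [-0.02, -0.03, -2.0, 0, 60], [-0.02, -0.03, -2.5, 0, 60], [-0.02, -0.03, -2.67, 0, 60]])

```text
time_s: 11.85
tcp_pos: [0.525, 0.2831, 0.0306]
ee_rot: [[0.017, -1.0, -0.003], [-1.0, -0.017, -0.003], [0.002, 0.003, -1.0]]
wrist_force: [-0.8, -0.1, 0.1]
gripper_width: 0.687
gripper_force: 0.0
```

Request:
servo_tool(targets=[[0, 0, 0, 0, 60], [0, 0, 0, 0, 45], [0, 0, 0, 0, 35], [0, 0, 0, 0, 20], [0, 0, 0, 0, 20]])

```text
time_s: 12.27
tcp_pos: [0.5265, 0.2848, 0.034]
ee_rot: [[0.018, -1.0, 0.002], [-1.0, -0.018, 0.001], [-0.001, -0.002, -1.0]]
wrist_force: [-0.2, 0.5, 0.4]
gripper_width: 0.473
gripper_force: 0.0
```

Request:
servo_tool(targets=[[0, 0, 0, 0, 20], [0, 0, 0, 0, 20], [0, 0, 0, 0, 20], [0, 0, 0, 0, 20], [0, 0, 0, 0, 20]])

```text
time_s: 12.68
tcp_pos: [0.5261, 0.2844, 0.0333]
ee_rot: [[0.018, -1.0, 0.0], [-1.0, -0.018, 0.0], [-0.0, -0.0, -1.0]]
wrist_force: [-1.6, -0.9, 4.0]
gripper_width: 0.325
gripper_force: 30.0
```

The opening of 28 mm and the 4 N reaction mean the pads sit above the ball's equator. I regrip 5 mm lower and 6 mm further from the plate, so the tip corner clears it while the post turns.

Request:
servo_tool(targets=[[0, 0, 0, 0, 40], [0, 0, 0, 0, 45], [0, 0, 0, 0, 45], [0, -0.1, -0.08, 0, 45], [0, -0.2, -0.17, 0, 45]])

```text
time_s: 13.1
tcp_pos: [0.526, 0.2782, 0.0273]
ee_rot: [[0.018, -1.0, -0.0], [-1.0, -0.018, 0.0], [-0.0, 0.0, -1.0]]
wrist_force: [0.3, -0.2, -0.2]
gripper_width: 0.509
gripper_force: 0.0
```

Request:
servo_tool(targets=[[0, 0, 0, 0, 45], [0, 0, 0, 0, 35], [0, 0, 0, 0, 20], [0, 0, 0, 0, 20], [0, 0, 0, 0, 20]])

```text
time_s: 13.52
tcp_pos: [0.5261, 0.2784, 0.0278]
ee_rot: [[0.018, -1.0, 0.0], [-1.0, -0.018, 0.0], [-0.0, -0.0, -1.0]]
wrist_force: [0.2, -0.0, -0.3]
gripper_width: 0.325
gripper_force: 30.0
```

Request:
servo_tool(targets=[[0, 0, 0, 0, 20], [0, 0, 0, 0, 20], [0, 0, 0, 0, 20], [0, 0, 0, 0, 20], [0, 0, 0, 0, 20]])

```text
time_s: 13.93
tcp_pos: [0.5261, 0.2784, 0.0278]
ee_rot: [[0.018, -1.0, 0.0], [-1.0, -0.018, 0.0], [-0.0, -0.0, -1.0]]
wrist_force: [1.0, 0.4, -0.1]
gripper_width: 0.327
gripper_force: 30.0
```

Request:
servo_tool(targets=[[0, 0.08, 0.35, 0, 20], [0, 0.19, 0.7, 0, 20], [0, 0.33, 1.04, 0, 20], [0, 0.5, 1.37, 0, 20], [0, 0.7, 1.67, 0, 20]])

```text
time_s: 14.35
tcp_pos: [0.5262, 0.3001, 0.0796]
ee_rot: [[0.018, -1.0, 0.001], [-1.0, -0.018, 0.001], [-0.001, -0.001, -1.0]]
wrist_force: [-1.5, 1.0, -1.7]
gripper_width: 0.327
gripper_force: 30.0
```

```bash
python3 - <<'E'
from h import *
s=r.sense();print(s["time_s"],s["tcp_pos"],s["wrist_force"],s["gripper_width"])
d=cap("scene"); save(d,"up1.png",(270,190,410,310),4)
E
```

```text
14.35 [0.52620433 0.30008527 0.07960988] [-1.4774713   0.98086992 -1.69099134] 0.3271530050733318
```

View pics/up1.png

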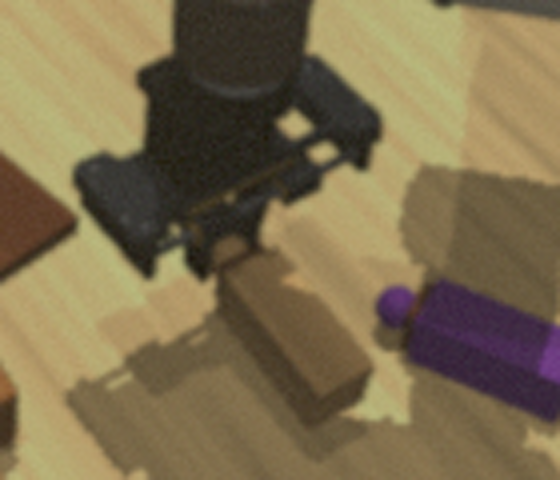

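The scene crop shows the post at (290,330) hanging from the ball. The wrist carries its full 1.7 N weight, so it may not have pivoted. I check that with the foot corner at crop (315,428).

```bash
python3 - <<'E'
from h import *
d=cap("scene")
print("horizontal",proj(d,[[.548,.430,.05],[.548,.430,.094],[.504,.43,.094]]))
print("tilted",proj(d,[[.548,.4085,0],[.548,.4265,.040],[.504,.4265,.04]]))
print("seen (348.6,296.9),(top corners) ",(270+310/4,190+392/4),(270+371/4,190+368/4))
E
```

```text
horizontal [[347.15895377 294.94861484]
 [348.83401849 284.2157268 ]
 [363.24783136 276.61836368]]
tilted [[340.37843836 300.52747099]
 [345.9507339  296.32509328]
 [359.92909007 288.82490794]]
seen (348.6,296.9),(top corners)  (347.5, 288.0) (362.75, 282.0)
```

The post is still nearly horizontal, because friction in the grip holds it. I lower it close to the bench and ease the grip in small steps so the foot can drop.

Request:
servo_tool(targets=[[0, 0, -0.3, 0, 20], [0, 0, -0.6, 0, 20], [0, 0, -0.8, 0, 20], [0, 0, -0.9, 0, 20], [0, 0, -0.9, 0, 20]])

```text
time_s: 14.87
tcp_pos: [0.5251, 0.2983, 0.0487]
ee_rot: [[0.018, -1.0, -0.003], [-1.0, -0.018, -0.003], [0.003, 0.003, -1.0]]
wrist_force: [-0.3, 0.1, -2.7]
gripper_width: 0.317
gripper_force: 30.0
```

Request:
servo_tool(targets=[[0, 0, 0, 0, 28.2], [0, 0, 0, 0, 28.4], [0, 0, 0, 0, 28.5], [0, 0, 0, 0, 28.6], [0, 0, 0, 0, 28.6]])

```text
time_s: 15.28
tcp_pos: [0.5263, 0.2996, 0.0514]
ee_rot: [[0.018, -1.0, 0.001], [-1.0, -0.018, 0.001], [-0.001, -0.001, -1.0]]
wrist_force: [0.6, -0.3, -1.3]
gripper_width: 0.332
gripper_force: 12.7
```

Request:
servo_tool(targets=[[0, 0, 0, 0, 28.6], [0, 0, 0, 0, 28.7], [0, 0, 0, 0, 28.7], [0, 0, 0, 0, 28.8], [0, 0, 0, 0, 28.8]])

```text
time_s: 15.7
tcp_pos: [0.5261, 0.2994, 0.0509]
ee_rot: [[0.018, -1.0, 0.0], [-1.0, -0.018, 0.0], [-0.0, -0.0, -1.0]]
wrist_force: [0.9, 0.6, -1.5]
gripper_width: 0.332
gripper_force: 9.9
```

```bash
cat > foot.py <<'E'
from h import *
# outline of the loose post in scene view, relative to cases of tilt about the ball
s=r.sense(); d=cap("scene"); t=s["tcp_pos"]
print(s["time_s"],t.round(4),s["wrist_force"].round(2),s["gripper_width"]*87,s["gripper_force"])
h=cv2.cvtColor(d[0],cv2.COLOR_RGB2HSV)
b=np.array([t[0],t[1]+.006,t[2]-.0058])
g=d[0].astype(int)
for a in range(0,100,15):
    e=np.radians(a); f=b+.124*np.array([0,np.cos(e),-np.sin(e)]); n=np.array([0,np.sin(e),np.cos(e)])*.022
    P=proj(d,[f-n+[.022,0,0],f+n+[.022,0,0],f+n-[.022,0,0]]); print(a,P.round(1).tolist())
p=proj(d,[b])[0]; 
np.save("p.npy",p)
E
python3 foot.py; python3 - <<'E'
from h import *
d=cap("scene"); h=cv2.cvtColor(d[0],cv2.COLOR_RGB2HSV)
m=((h[...,0]<22)&(h[...,1]>105)).astype(np.uint8); w=np.zeros_like(m); w[225:330,295:372]=1
m=cv2.morphologyEx(m*w,cv2.MORPH_OPEN,np.ones((3,3)))
n,l,st,ce=cv2.connectedComponentsWithStats(m); print(st[1:][st[1:,4]>60])
i=1+np.argmax(st[1:,4]); k=cv2.findContours((l==i).astype(np.uint8),0,2)[0][0]; print(cv2.approxPolyDP(k,2,True).reshape(-1,2).tolist())
E
```

```text
15.7 [0.5261 0.2994 0.0509] [ 0.93  0.63 -1.52] 28.884210413438947 9.868552833795547
0 [[346.0, 301.1], [347.6, 290.7], [361.8, 283.1]]
15 [[342.6, 305.4], [346.8, 298.9], [360.7, 291.4]]
30 [[337.7, 306.6], [344.0, 304.3], [357.6, 296.8]]
45 [[331.8, 304.9], [339.5, 306.6], [353.0, 299.3]]
60 [[325.3, 300.5], [333.9, 305.8], [347.1, 298.7]]
75 [[318.6, 293.9], [327.6, 302.3], [340.5, 295.4]]
90 [[312.1, 285.6], [320.9, 296.4], [333.7, 289.7]]
[[323 253  38  48 812]
 [298 307  19  23 107]]
[[324, 257], [323, 265], [329, 273], [327, 277], [330, 274], [334, 284], [345, 293], [343, 300], [347, 296], [355, 297], [356, 294], [359, 297], [356, 293], [360, 289], [336, 257], [337, 253], [333, 261], [329, 256]]
```

Request:
servo_tool(targets=[[0, 0.08, 0.2, 0, 28.8], [0, 0.18, 0.4, 0, 28.8], [0, 0.28, 0.6, 0, 28.8], [0, 0.4, 0.78, 0, 28.8], [0, 0.52, 0.96, 0, 28.8]])

```text
time_s: 16.22
tcp_pos: [0.5261, 0.3154, 0.0807]
ee_rot: [[0.018, -1.0, 0.001], [-1.0, -0.018, 0.0], [-0.0, -0.001, -1.0]]
wrist_force: [-0.6, -0.3, -1.2]
gripper_width: 0.336
gripper_force: 9.8
```

```bash
cat >> foot.py <<'E'
m=((h[...,0]<22)&(h[...,1]>105)).astype(np.uint8); w=np.zeros_like(m); w[225:330,295:372]=1
m=cv2.morphologyEx(m*w,cv2.MORPH_OPEN,np.ones((3,3)))
n,l,st,ce=cv2.connectedComponentsWithStats(m); print(st[1:][st[1:,4]>60])
i=1+np.argmax(st[1:,4]); k=cv2.findContours((l==i).astype(np.uint8),0,2)[0][0]; print(cv2.approxPolyDP(k,2,True).reshape(-1,2).tolist())
E
python3 foot.py
```

```text
16.2167 [0.5261 0.3154 0.0807] [-0.6  -0.34 -1.15] 29.211149085493993 9.75334569811821
0 [[351.0, 298.7], [352.8, 287.9], [367.3, 280.2]]
15 [[347.4, 303.2], [351.8, 296.4], [366.0, 288.7]]
30 [[342.3, 304.5], [348.8, 302.0], [362.8, 294.4]]
45 [[336.1, 302.8], [344.2, 304.4], [357.9, 297.0]]
60 [[329.3, 298.3], [338.3, 303.7], [351.7, 296.4]]
75 [[322.4, 291.6], [331.7, 300.1], [344.9, 293.1]]
90 [[315.8, 283.1], [324.8, 294.2], [337.8, 287.3]]
[[327 253  36  52 995]
 [303 264  21  18 147]]
[[330, 253], [327, 256], [327, 263], [330, 264], [336, 279], [333, 286], [342, 287], [348, 297], [343, 301], [347, 304], [348, 300], [352, 301], [362, 294], [351, 270], [356, 267], [360, 271], [360, 266], [354, 261], [349, 265], [346, 260], [348, 257], [345, 260], [342, 255], [336, 258]]
```

It rotates with the foot on the bench, at about 28° now. I continue the arc with the easy grip.

Request:
servo_tool(targets=[[0, 0.18, 0.23, 0, 28.8], [0, 0.43, 0.5, 0, 28.8], [0, 0.7, 0.75, 0, 28.8], [0, 0.99, 0.97, 0, 28.8], [0, 1.3, 1.17, 0, 28.8]])

```text
time_s: 16.68
tcp_pos: [0.5262, 0.355, 0.1159]
ee_rot: [[0.018, -1.0, 0.001], [-1.0, -0.018, 0.001], [-0.0, -0.001, -1.0]]
wrist_force: [0.3, -0.6, -1.0]
gripper_width: 0.332
gripper_force: 9.8
```

Request:
servo_tool(targets=[[0, 0.39, 0.2, 0, 28.8], [0, 0.8, 0.36, 0, 28.8], [0, 1.22, 0.47, 0, 28.8], [0, 1.66, 0.55, 0, 28.8], [0, 2.1, 0.58, 0, 28.8]])

```text
time_s: 17.1
tcp_pos: [0.5261, 0.4187, 0.1327]
ee_rot: [[0.018, -1.0, 0.001], [-1.0, -0.018, 0.001], [-0.001, -0.001, -1.0]]
wrist_force: [0.0, -0.1, -0.5]
gripper_width: 0.338
gripper_force: 10.1
```

```bash
sed -i 's/295:372/295:385/' foot.py; python3 foot.py
```

```text
17.1 [0.5261 0.4187 0.1327] [ 0.01 -0.09 -0.45] 29.37043070399132 10.058592435816536
0 [[380.9, 317.4], [383.8, 306.3], [399.1, 297.5]]
15 [[376.3, 321.9], [382.1, 315.2], [397.1, 306.5]]
30 [[370.0, 322.8], [378.1, 320.7], [392.8, 312.2]]
45 [[362.6, 320.5], [372.3, 322.9], [386.7, 314.5]]
60 [[354.6, 315.3], [365.2, 321.6], [379.4, 313.5]]
75 [[346.7, 307.7], [357.4, 317.4], [371.3, 309.5]]
90 [[339.1, 298.3], [349.4, 310.6], [363.2, 303.0]]
[[351 268  21  47 487]
 [334 289  13  13  90]
 [329 300  14  11  73]]
[[362, 268], [354, 271], [359, 291], [355, 290], [354, 293], [363, 299], [359, 305], [351, 304], [355, 314], [358, 314], [359, 308], [360, 311], [364, 311], [364, 307], [361, 306], [364, 305], [364, 301], [368, 308], [368, 302], [365, 301], [368, 297], [365, 296], [371, 294], [367, 286], [368, 278], [362, 272]]
```

Request:
servo_tool(targets=[[0, 0.2, 0, 0, 28.8], [0, 0.4, 0, 0, 28.8], [0, 0.6, 0, 0, 28.8], [0, 0.75, -0.03, 0, 28.8], [0, 0.78, -0.06, 0, 28.8]])

```text
time_s: 17.57
tcp_pos: [0.526, 0.4405, 0.1311]
ee_rot: [[0.019, -1.0, 0.0], [-1.0, -0.019, -0.001], [0.001, 0.0, -1.0]]
wrist_force: [-2.9, -3.0, 9.4]
gripper_width: 0.332
gripper_force: 12.9
```

Request:
servo_tool(targets=[[0, 0, -0.02, 0, 28.8], [0, 0, -0.05, 0, 28.8], [0, 0, -0.05, 0, 28.8], [0, 0, -0.05, 0, 28.8], [0, 0, -0.05, 0, 28.8]])

```text
time_s: 17.98
tcp_pos: [0.5262, 0.4399, 0.1311]
ee_rot: [[0.018, -1.0, 0.001], [-1.0, -0.018, -0.001], [0.001, -0.001, -1.0]]
wrist_force: [-3.2, -2.3, 8.8]
gripper_width: 0.334
gripper_force: 12.9
```

```bash
python3 foot.py; python3 -c "
from h import *
d=cap('scene'); save(d,'up2.png',(290,200,430,330),4)"
```

```text
17.9833 [0.5262 0.4399 0.1311] [-3.19 -2.27  8.84] 29.07214993781009 12.912733778357506
0 [[386.9, 324.8], [390.0, 313.7], [405.3, 304.7]]
15 [[382.0, 329.0], [388.1, 322.5], [403.2, 313.6]]
30 [[375.5, 329.8], [383.9, 328.0], [398.7, 319.2]]
45 [[367.9, 327.3], [377.8, 329.9], [392.4, 321.4]]
60 [[359.8, 321.9], [370.5, 328.5], [384.8, 320.2]]
75 [[351.6, 314.1], [362.5, 324.0], [376.6, 316.0]]
90 [[343.9, 304.5], [354.4, 317.0], [368.2, 309.2]]
[[357 275  21  24 261]
 [374 292  11  14  75]
 [295 301  13  16  73]
 [327 305  12  15  83]]
[[360, 277], [357, 287], [360, 288], [358, 294], [363, 294], [364, 298], [367, 298], [369, 292], [375, 294], [372, 290], [377, 286], [371, 284], [367, 275]]
```

View pics/up2.png

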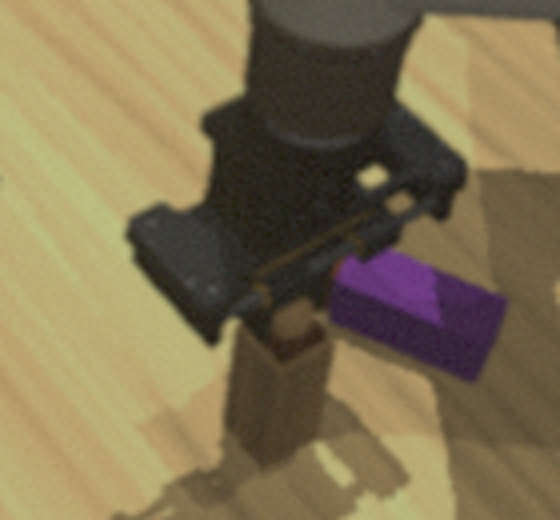

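The crop shows the post upright with its foot on the bench, directly under the gripper at (285,390), and the purple one undisturbed at (420,310). I let go, centre the gripper and grip the shaft.

Request:
servo_tool(targets=[[0, 0, 0.04, 0, 28.8], [0, 0, 0.04, 0, 28.8], [0, 0, 0.04, 0, 30], [0, 0, 0.04, 0, 33], [0, 0, 0.04, 0, 40]])

```text
time_s: 18.5
tcp_pos: [0.5262, 0.4403, 0.1305]
ee_rot: [[0.018, -1.0, 0.0], [-1.0, -0.018, 0.0], [-0.0, -0.0, -1.0]]
wrist_force: [0.0, -1.3, 4.9]
gripper_width: 0.398
gripper_force: 2.9
```

Request:
servo_tool(targets=[[0, 0, 0, 0, 50], [0, 0, 0, 0, 60], [0, 0.1, 0, 0, 66], [0, 0.2, 0, 0, 66], [0, 0.2, 0, 0, 66]])

```text
time_s: 18.92
tcp_pos: [0.5266, 0.4466, 0.1311]
ee_rot: [[0.019, -1.0, 0.001], [-1.0, -0.019, -0.0], [0.0, -0.001, -1.0]]
wrist_force: [-0.2, -1.8, 6.5]
gripper_width: 0.718
gripper_force: 4.0
```

Request:
servo_tool(targets=[[0, 0, -0.2, 0, 66], [0, 0, -0.5, 0, 66], [0, 0, -0.8, 0, 66], [0, 0, -1.1, 0, 66], [0, 0, -1.25, 0, 66]])

```text
time_s: 19.33
tcp_pos: [0.5249, 0.4455, 0.0902]
ee_rot: [[0.017, -1.0, -0.003], [-1.0, -0.017, -0.002], [0.002, 0.003, -1.0]]
wrist_force: [0.3, -0.6, -0.6]
gripper_width: 0.757
gripper_force: 0.0
```

Request:
servo_tool(targets=[[0, 0, 0, 0, 60], [0, 0, 0, 0, 50], [0, 0, 0, 0, 40], [0, 0, 0, 0, 30], [0, 0, 0, 0, 30]])

```text
time_s: 19.75
tcp_pos: [0.5259, 0.4464, 0.0924]
ee_rot: [[0.018, -1.0, -0.0], [-1.0, -0.018, -0.0], [0.0, 0.0, -1.0]]
wrist_force: [0.3, -1.1, -2.7]
gripper_width: 0.511
gripper_force: 29.3
```

Request:
servo_tool(targets=[[0, 0, 0, 0, 30], [0, 0, 0, 0, 30], [0, 0, 0, 0, 30], [0, 0, 0, 0, 30], [0, 0, 0, 0, 30]])

```text
time_s: 20.17
tcp_pos: [0.5259, 0.4462, 0.0924]
ee_rot: [[0.018, -1.0, -0.0], [-1.0, -0.018, -0.0], [0.0, 0.0, -1.0]]
wrist_force: [0.5, 0.1, -1.1]
gripper_width: 0.514
gripper_force: 29.3
```

Request:
servo_tool(targets=[[0, 0, 0.3, 0, 30], [0, 0, 0.9, 0, 30], [0, 0, 1.6, 0, 30], [0, 0, 2.3, 0, 30], [0, 0, 2.8, 0, 30]])

```text
time_s: 20.58
tcp_pos: [0.5266, 0.4468, 0.1796]
ee_rot: [[0.018, -1.0, 0.002], [-1.0, -0.018, 0.002], [-0.002, -0.003, -1.0]]
wrist_force: [-0.5, 0.4, -1.0]
gripper_width: 0.511
gripper_force: 29.3
```

Request:
servo_tool(targets=[[0.1, -0.4, 0, 0.01, 30], [0.3, -1.1, 0, 0.03, 30], [0.55, -1.9, 0, 0.05, 30], [0.8, -2.75, 0, 0.07, 30], [1.05, -3.6, 0, 0.09, 30]])

```text
time_s: 21.0
tcp_pos: [0.5572, 0.3363, 0.1758]
ee_rot: [[0.109, -0.994, -0.001], [-0.994, -0.109, -0.001], [0.001, 0.001, -1.0]]
wrist_force: [0.9, -0.3, -2.0]
gripper_width: 0.507
gripper_force: 29.3
```

Request:
servo_tool(targets=[[0.25, -0.85, 0, 0.02, 30], [0.5, -1.7, 0, 0.04, 30], [0.75, -2.55, 0, 0.05, 30], [1.0, -3.4, 0, 0.06, 30], [1.25, -4.25, 0, 0.071, 30]])

```text
time_s: 21.42
tcp_pos: [0.5946, 0.2085, 0.176]
ee_rot: [[0.178, -0.984, -0.001], [-0.984, -0.178, -0.001], [0.0, 0.001, -1.0]]
wrist_force: [1.0, -0.6, -1.8]
gripper_width: 0.507
gripper_force: 29.3
```

Request:
servo_tool(targets=[[0.2, -0.7, 0, 0, 30], [0.4, -1.3, 0, 0, 30], [0.55, -1.8, 0, 0, 30], [0.62, -2.1, 0, 0, 30], [0.64, -2.2, 0, 0, 30]])

```text
time_s: 21.83
tcp_pos: [0.6141, 0.1431, 0.1762]
ee_rot: [[0.176, -0.984, -0.001], [-0.984, -0.176, -0.0], [0.0, 0.001, -1.0]]
wrist_force: [0.1, -1.1, -2.2]
gripper_width: 0.511
gripper_force: 29.3
```

Request:
servo_tool(targets=[[0, 0, 0, 0, 30], [0, 0, 0, 0, 30], [0, 0, 0, 0, 30], [0, 0, 0, 0, 30], [0, 0, 0, 0, 30]])

```text
time_s: 22.25
tcp_pos: [0.614, 0.1456, 0.1765]
ee_rot: [[0.179, -0.984, -0.0], [-0.984, -0.179, 0.0], [-0.0, -0.0, -1.0]]
wrist_force: [0.2, 0.6, -2.5]
gripper_width: 0.507
gripper_force: 29.3
```

```bash
cat > vert.py <<'E'
from h import *
s=r.sense(); d=cap("scene"); t=s["tcp_pos"]; R=s["ee_rot"]
print(s["time_s"],t.round(4),s["wrist_force"].round(2),s["gripper_width"]*87,np.degrees(np.arctan2(-R[1,1],-R[0,1])))
yf=np.array([-.178,.984,0]);xf=np.array([.984,.178,0])
hf=t+[0,0,-.0924]   # foot centre if upright
L=[hf+.022*(a*xf+b*yf) for a,b in((1,1),(1,-1),(-1,1))]
print("expected foot corners",proj(d,L).round(1).tolist(),"shaft tops",proj(d,[p+[0,0,.07] for p in L]).round(1).tolist())
x,y=proj(d,[hf])[0].astype(int)
cv2.imwrite("pics/v.png",cv2.resize(d[0][y-70:y+40,x-60:x+60],None,fx=5,fy=5)[...,::-1]); print("crop origin",x-60,y-70)
h=cv2.cvtColor(d[0],cv2.COLOR_RGB2HSV)
w=h[y-30:y+20,x-25:x+26]
for i in range(0,50,4): print(y-30+i,' '.join(f"{a:3d}" for a in w[i,::2,2]))
E
python3 vert.py
```

```text
22.25 [0.614  0.1456 0.1765] [ 0.19  0.59 -2.52] 44.12955915971999 10.32208197133368
expected foot corners [[265.5, 233.4], [255.2, 224.6], [277.8, 225.5]] shaft tops [[264.7, 215.0], [254.0, 206.3], [277.5, 207.1]]
crop origin 206 155
195  58  54  55  46  42  43  58  72  51  43  46  46  49  89  79  74  73  46 118 190 189 188 193 187 191 188
199  46  43  50  46  55  58  57  68  62  38  42  54  63  62  54  69 122 103 139 189 189 187 187 189 191 186
203  56  38  44  40  64 101  82  39  44  47  68  68  70  83  85  83  82  85 144 188 189 190 188 189 189 189
207  79  79  53  40  55  88  84  41  37  41  56  77  81  72  76  83  84  89 137 188 191 189 187 192 191 193
211  77  80  65  53  56  54  54  54  58  46  54  71  80  77  78  82  82  85 119 186 190 192 186 190 187 187
215  77  79  74  56  55  53  53  60  81  80  75  73  80  76  78  77  81  88 111 184 189 191 190 190 189 188
219  80  80  74  56  51  50  52  56  77  78  76  76  80  80  76  82  82  86 103 183 190 190 189 191 183 183
223  82  76  81  60  49  54  50  52  75  81  78  73  75  82  74  78  82  85  96 176 186 189 190 189 186 181
227  80  77  79  63  55  51  54  53  53  63  77  76  81  79  78  79  88 125 166 176 180 185 184 191 190 188
231  72  74  77  66  57  55  53  52  57  56  55  61  76  82  87  89 108 161 185 185 187 182 185 185 184 191
235  70  72  70  73  66  55  55  54  55  57  56  73  85  85  81  88  89  92 102 142 183 185 186 182 188 185
239  66  80  74  66  70  70  66  59  59  55  57  70  86  82  88  87  85  83  64  63  64 111 168 186 176 184
243 174 123  68  79  69  64  66  62  63  68  76  63  57  63  62  58  63  66  62  59  63  61  64  88 154 185
```

The measured post edges match an upright post centred under the tool: right edge at column 277, bottom corner near (265,234). I lower it beside the spacer and close in.

Request:
servo_tool(targets=[[0, 0, -0.4, 0, 30], [0, 0, -0.9, 0, 30], [0, 0, -1.4, 0, 30], [0, 0, -1.8, 0, 30], [0, 0, -2.0, 0, 30]])

```text
time_s: 22.72
tcp_pos: [0.6132, 0.1448, 0.1147]
ee_rot: [[0.178, -0.984, -0.003], [-0.984, -0.178, -0.001], [0.0, 0.003, -1.0]]
wrist_force: [0.3, 0.7, -2.3]
gripper_width: 0.512
gripper_force: 29.3
```

Request:
servo_tool(targets=[[0, 0, -0.1, 0, 30], [0, 0, -0.2, 0, 30], [0, 0, -0.24, 0, 30], [0, 0, -0.25, 0, 30], [0, 0, -0.25, 0, 30]])

```text
time_s: 23.13
tcp_pos: [0.6145, 0.145, 0.1096]
ee_rot: [[0.178, -0.984, 0.001], [-0.984, -0.178, 0.0], [-0.0, -0.001, -1.0]]
wrist_force: [-0.1, 0.5, -1.4]
gripper_width: 0.515
gripper_force: 29.3
```

Request:
servo_tool(targets=[[0.01, -0.06, 0, 0, 30], [0.02, -0.12, 0, 0, 30], [0.03, -0.18, 0, 0, 30], [0.04, -0.22, 0, 0, 30], [0.04, -0.23, 0, 0, 30]])

```text
time_s: 23.55
tcp_pos: [0.6155, 0.1376, 0.1092]
ee_rot: [[0.178, -0.984, 0.0], [-0.984, -0.178, 0.0], [0.0, -0.0, -1.0]]
wrist_force: [0.4, -0.4, -1.9]
gripper_width: 0.515
gripper_force: 29.3
```

Request:
servo_tool(targets=[[0, -0.02, 0, 0, 30], [0, -0.03, -0.01, 0, 30], [0, -0.03, -0.03, 0, 30], [0, -0.03, -0.03, 0, 30], [0, -0.03, -0.03, 0, 30]])

```text
time_s: 23.97
tcp_pos: [0.6154, 0.137, 0.1081]
ee_rot: [[0.178, -0.984, -0.0], [-0.984, -0.178, -0.0], [0.0, 0.0, -1.0]]
wrist_force: [0.6, -0.1, -1.5]
gripper_width: 0.506
gripper_force: 29.3
```

Request:
servo_tool(targets=[[0, -0.01, 0, 0, 30], [0.003, -0.02, 0, 0, 30], [0.003, -0.03, 0, 0, 30], [0.003, -0.03, 0, 0, 30], [0.003, -0.03, 0, 0, 30]])

```text
time_s: 24.38
tcp_pos: [0.6155, 0.1361, 0.1082]
ee_rot: [[0.178, -0.984, 0.0], [-0.984, -0.178, 0.0], [-0.0, -0.0, -1.0]]
wrist_force: [0.2, -0.1, -2.2]
gripper_width: 0.511
gripper_force: 29.3
```

Request:
servo_tool(targets=[[0, -0.01, 0, 0, 30], [0.003, -0.02, 0, 0, 30], [0.003, -0.02, 0, 0, 30], [0.003, -0.02, 0, 0, 30], [0.003, -0.02, 0, 0, 30]])

```text
time_s: 24.8
tcp_pos: [0.6156, 0.1355, 0.1081]
ee_rot: [[0.178, -0.984, -0.0], [-0.984, -0.178, -0.0], [0.0, 0.0, -1.0]]
wrist_force: [-0.4, 0.1, -2.4]
gripper_width: 0.512
gripper_force: 29.3
```

Request:
servo_tool(targets=[[0, -0.01, 0, 0, 30], [0.003, -0.02, 0, 0, 30], [0.003, -0.02, 0, 0, 30], [0.003, -0.02, 0, 0, 30], [0.003, -0.02, 0, 0, 30]])

```text
time_s: 25.22
tcp_pos: [0.6157, 0.1349, 0.1081]
ee_rot: [[0.178, -0.984, -0.0], [-0.984, -0.178, -0.0], [0.0, 0.0, -1.0]]
wrist_force: [0.5, 0.0, -2.6]
gripper_width: 0.509
gripper_force: 29.3
```

Request:
servo_tool(targets=[[0, -0.01, 0, 0, 30], [0.003, -0.02, 0, 0, 30], [0.003, -0.02, 0, 0, 30], [0.003, -0.02, 0, 0, 30], [0.003, -0.02, 0, 0, 30]])

```text
time_s: 25.63
tcp_pos: [0.6158, 0.1343, 0.1082]
ee_rot: [[0.178, -0.984, 0.0], [-0.984, -0.178, 0.0], [-0.0, -0.0, -1.0]]
wrist_force: [0.3, -0.0, -2.2]
gripper_width: 0.51
gripper_force: 29.3
```

Request:
servo_tool(targets=[[0, -0.01, 0, 0, 30], [0.003, -0.02, 0, 0, 30], [0.003, -0.02, 0, 0, 30], [0.003, -0.02, 0, 0, 30], [0.003, -0.02, 0, 0, 30]])

```text
time_s: 26.05
tcp_pos: [0.6159, 0.134, 0.1082]
ee_rot: [[0.178, -0.984, 0.0], [-0.984, -0.178, 0.0], [-0.0, -0.0, -1.0]]
wrist_force: [-0.2, 0.9, -1.9]
gripper_width: 0.509
gripper_force: 29.2
```

Request:
servo_tool(targets=[[0, -0.01, 0, 0, 30], [0.003, -0.02, 0, 0, 30], [0.003, -0.02, 0, 0, 30], [0.003, -0.02, 0, 0, 30], [0.003, -0.02, 0, 0, 30]])

```text
time_s: 26.47
tcp_pos: [0.616, 0.1339, 0.1082]
ee_rot: [[0.178, -0.984, 0.0], [-0.984, -0.178, 0.001], [-0.001, -0.001, -1.0]]
wrist_force: [-1.8, 4.7, -1.7]
gripper_width: 0.51
gripper_force: 29.2
```

Request:
servo_tool(targets=[[0, 0.012, -0.01, 0, 30], [0, 0.012, -0.02, 0, 30], [0, 0.012, -0.03, 0, 30], [0, 0.012, -0.04, 0, 30], [0, 0.012, -0.04, 0, 30]])

```text
time_s: 26.88
tcp_pos: [0.6163, 0.1339, 0.1075]
ee_rot: [[0.178, -0.984, 0.001], [-0.984, -0.178, 0.001], [-0.001, -0.001, -1.0]]
wrist_force: [-0.6, 5.5, 1.1]
gripper_width: 0.508
gripper_force: 29.2
```

Request:
servo_tool(targets=[[0, 0, 0, 0, 45], [0, 0, 0, 0, 48], [0, 0, 0, 0, 55], [0, 0, 0, 0, 65], [0, 0, 0, 0, 75]])

```text
time_s: 27.3
tcp_pos: [0.6161, 0.1328, 0.1071]
ee_rot: [[0.178, -0.984, 0.0], [-0.984, -0.178, -0.001], [0.001, 0.0, -1.0]]
wrist_force: [-0.6, -1.0, -0.1]
gripper_width: 0.7
gripper_force: 0.0
```

Request:
servo_tool(targets=[[0, 0, 0, 0, 80], [0, 0, 0.1, 0, 80], [0, 0, 0.6, 0, 80], [0, 0, 1.4, 0, 80], [0, 0, 2.4, 0, 80]])

```text
time_s: 27.72
tcp_pos: [0.6148, 0.1329, 0.1779]
ee_rot: [[0.178, -0.984, -0.004], [-0.984, -0.178, -0.002], [0.001, 0.005, -1.0]]
wrist_force: [0.4, 0.4, 0.5]
gripper_width: 0.914
gripper_force: 0.0
```

Request:
servo_tool(targets=[[-0.4, 0.6, 0.3, 0, 80], [-0.8, 1.3, 0.3, 0, 80], [-1.3, 2.1, 0.3, 0, 80], [-1.8, 2.9, 0.3, 0, 80], [-2.3, 3.7, 0.3, 0, 80]])

```text
time_s: 28.13
tcp_pos: [0.5463, 0.2452, 0.1885]
ee_rot: [[0.177, -0.984, 0.001], [-0.984, -0.177, 0.0], [-0.0, -0.001, -1.0]]
wrist_force: [0.6, 0.3, -0.3]
gripper_width: 0.921
gripper_force: 0.0
```

Request:
servo_tool(targets=[[-0.5, 0.8, 0, 0, 80], [-1.0, 1.6, 0, 0, 80], [-1.5, 2.4, 0, 0, 80], [-1.8, 3.0, 0, 0, 80], [-2.0, 3.2, 0, 0, 80]])

```text
time_s: 28.55
tcp_pos: [0.4861, 0.3429, 0.1884]
ee_rot: [[0.181, -0.984, 0.001], [-0.984, -0.181, 0.001], [-0.001, -0.001, -1.0]]
wrist_force: [0.6, -0.9, -0.1]
gripper_width: 0.919
gripper_force: 0.0
```

```bash
python3 - <<'E'
from h import *
s=r.sense();print(s["time_s"],s["tcp_pos"])
c=cap("top");d=cap("scene")
a=cv2.resize(c[0][140:220,220:350],(780,480))[:300]; 
o=np.zeros((600,800,3),np.uint8)
o[:300,:488]=cv2.resize(c[0][140:220,220:350],(488,300)); o[300:,:]=cv2.resize(d[0][160:295,170:350],(800,600))[150:450]
o[:300,490:800]=cv2.resize(d[0],(310,232))[[*range(232)]+[231]*68]
cv2.imwrite("pics/final.png",o[...,::-1])
E
```

```text
28.55 [0.4860917  0.34285672 0.18835633]
```

View pics/final.png

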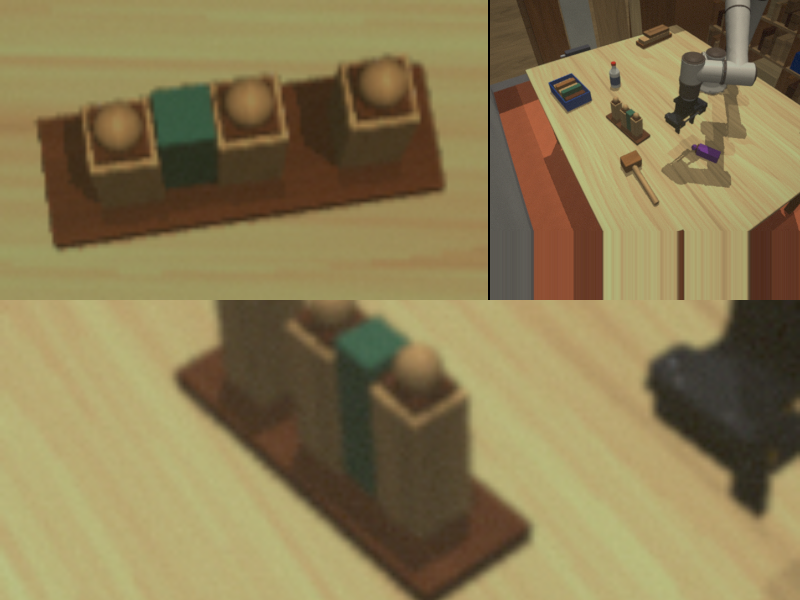

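The final view shows the spacer snug between the middle post at crop (250,101) and the newly stood post at (118,126), with the mallet and glue untouched. A quick check that the three balls are in line.

```bash
python3 - <<'E'
from h import *
c=cap("top"); k=488/130
P=onz(c,[(x/k+220-.4,y/k+140-.4) for x,y in((118,126),(250,101),(384,81))],.139)[:,:2]
y=P[1]-P[2]; y/=np.linalg.norm(y); e=P[0]-P[1]; print(P.round(4),np.degrees(np.arctan2(y[1],y[0])),"along",e@y,"across",e@[y[1],-y[0]])
a=np.radians(100.2);u=np.array([np.cos(a),np.sin(a)]); print("with fitted yaw",e@u,e@[u[1],-u[0]])
# line fit of bright rim ball blobs
g=cv2.cvtColor(c[0],cv2.COLOR_RGB2GRAY)[140:220,220:350]
h=cv2.HoughCircles(cv2.resize(g,None,fx=6,fy=6,interpolation=2),cv2.HOUGH_GRADIENT,1,100,param1=80,param2=15,minRadius=33,maxRadius=50)
if h is not None:
    Q=h[0]; Q=Q[np.argsort(Q[:,0])]; print(Q.tolist()); print(onz(c,[((q[0]+.5)/6-.5+220,(q[1]+.5)/6-.5+140) for q in Q],.139)[:,:2].round(4).tolist())
E
```

```text
[[ 0.6144  0.1325]
 [ 0.6319  0.0536]
 [ 0.6466 -0.0271]] 100.3163074141765 along 0.08071489141698461 across -0.00310547538635677
with fitted yaw 0.08070842116956076 -0.0032693158531535227
```

```bash
cat > line.py <<'E'
from h import *
def run(n,w):
    acc=np.mean([cap(n)[0].astype(float) for _ in range(4)],0).astype(np.uint8); c=cap(n)
    g=cv2.cvtColor(acc,cv2.COLOR_RGB2GRAY); S=8
    a=np.radians(100.2);u=np.array([np.cos(a),np.sin(a)]);v=np.array([u[1],-u[0]]); f=np.array([.6302,.0575])
    pt=lambda yy,xx=0:proj(c,[[*(f+u*yy+v*xx),.134]])[0]
    def up(p,hw): 
        return cv2.warpAffine(g,np.float32([[S,0,-S*(p[0]-hw)],[0,S,-S*(p[1]-hw)]]),(2*hw*S,2*hw*S),flags=cv2.INTER_CUBIC)
    for src,dst in((-.003,.077),(-.003,-.085),(-.085,.077)):
        T=up(pt(src),w); I=up(pt(dst),w+5)
        m=cv2.matchTemplate(I,T,cv2.TM_CCOEFF_NORMED); _,q,_,l=cv2.minMaxLoc(m); dx=np.array(l)/S-5
        J=np.array([(pt(dst,1e-3)-pt(dst)),(pt(dst+1e-3)-pt(dst))]).T
        print(n,src,dst,round(q,3),"px",dx,"mm across,along",np.linalg.solve(J,dx).round(2))
run("top",8);run("top",6);run("scene",7);run("scene",5)
E
python3 line.py
```

```text
top -0.003 0.077 0.936 px [0.25 1.25] mm across,along [-2.99 -0.15]
top -0.003 -0.085 0.95 px [-0.125  0.   ] mm across,along [0.04 0.28]
top -0.085 0.077 0.846 px [0.375 1.125] mm across,along [-2.74 -0.47]
top -0.003 0.077 0.993 px [-0.375  1.375] mm across,along [-3.06  1.29]
top -0.003 -0.085 0.982 px [0.375 0.   ] mm across,along [-0.13 -0.85]
top -0.085 0.077 0.985 px [-0.75   1.375] mm across,along [-2.93  2.13]
scene -0.003 0.077 0.95 px [2.    0.625] mm across,along [-2.46  5.42]
scene -0.003 -0.085 0.948 px [1.125 0.5  ] mm across,along [-1.09  3.93]
scene -0.085 0.077 0.844 px [2.   0.25] mm across,along [-3.39  4.32]
scene -0.003 0.077 0.988 px [1.5 0.5] mm across,along [-1.77  4.16]
scene -0.003 -0.085 0.994 px [0.125 0.25 ] mm across,along [0.39 1.12]
scene -0.085 0.077 0.982 px [1.5 0.5] mm across,along [-1.77  4.16]
```

The three-ball check, confirmed by matching the glued posts against each other, puts the post about 2.8 mm off line towards -x. There is time left, so I regrip it, nudge it over and press it snug again.

Request:
servo_tool(targets=[[0.5, -0.8, 0, 0, 80], [1.0, -1.6, 0, 0, 80], [1.5, -2.4, 0, 0, 80], [1.8, -3.0, 0, 0, 80], [2.0, -3.2, 0, 0, 80]])

```text
time_s: 30.12
tcp_pos: [0.5476, 0.2422, 0.1879]
ee_rot: [[0.176, -0.984, -0.0], [-0.984, -0.176, -0.0], [0.0, 0.001, -1.0]]
wrist_force: [-0.8, -0.2, 0.2]
gripper_width: 0.916
gripper_force: 0.0
```

Request:
servo_tool(targets=[[0.5, -0.8, 0, 0, 80], [1.0, -1.6, 0, 0, 80], [1.6, -2.6, 0, 0, 80], [2.1, -3.4, 0, 0, 80], [2.3, -3.7, 0, 0, 80]])

```text
time_s: 30.53
tcp_pos: [0.6174, 0.1311, 0.1878]
ee_rot: [[0.176, -0.984, 0.0], [-0.984, -0.176, -0.0], [0.0, -0.0, -1.0]]
wrist_force: [-0.3, 0.8, -0.2]
gripper_width: 0.921
gripper_force: 0.0
```

Request:
servo_tool(targets=[[0, 0, 0, 0, 80], [0, 0, -0.4, 0, 80], [0, 0, -0.9, 0, 80], [0, 0, -1.5, 0, 80], [0, 0, -2.0, 0, 80]])

```text
time_s: 30.95
tcp_pos: [0.6152, 0.1348, 0.1271]
ee_rot: [[0.179, -0.984, -0.0], [-0.984, -0.179, 0.0], [-0.001, 0.0, -1.0]]
wrist_force: [0.7, 0.4, -0.8]
gripper_width: 0.92
gripper_force: 0.0
```

Request:
servo_tool(targets=[[0, 0, -0.4, 0, 80], [0, 0, -0.6, 0, 80], [0, 0, -0.7, 0, 80], [0, 0, -0.7, 0, 75], [0, 0, -0.7, 0, 65]])

```text
time_s: 31.37
tcp_pos: [0.6163, 0.1341, 0.1077]
ee_rot: [[0.179, -0.984, 0.001], [-0.984, -0.179, 0.0], [-0.0, -0.001, -1.0]]
wrist_force: [0.6, -0.6, 0.5]
gripper_width: 0.852
gripper_force: 0.0
```

Request:
servo_tool(targets=[[0, 0, 0, 0, 58], [0, 0, 0, 0, 52], [0, 0, 0, 0, 47], [0, 0, 0, 0, 42], [0, 0, 0, 0, 30]])

```text
time_s: 31.78
tcp_pos: [0.6158, 0.1334, 0.1072]
ee_rot: [[0.178, -0.984, -0.0], [-0.984, -0.178, 0.0], [-0.0, 0.0, -1.0]]
wrist_force: [-1.4, -0.5, 0.8]
gripper_width: 0.506
gripper_force: 29.7
```

Request:
servo_tool(targets=[[0, 0, 0, 0, 30], [0, 0, 0, 0, 30], [0, 0, 0, 0, 30], [0, 0, 0, 0, 30], [0, 0, 0, 0, 30]])

```text
time_s: 32.2
tcp_pos: [0.6159, 0.1334, 0.1072]
ee_rot: [[0.178, -0.984, -0.0], [-0.984, -0.178, -0.0], [0.0, 0.0, -1.0]]
wrist_force: [-1.3, 0.2, 2.4]
gripper_width: 0.508
gripper_force: 29.7
```

Request:
servo_tool(targets=[[-0.005, 0.02, 0.03, 0, 30], [0, 0.04, 0.03, 0, 30], [0.03, 0.05, 0.03, 0, 30], [0.06, 0.055, 0.03, 0, 30], [0.085, 0.057, 0.03, 0, 30]])

```text
time_s: 32.62
tcp_pos: [0.6186, 0.1352, 0.1074]
ee_rot: [[0.178, -0.984, -0.0], [-0.984, -0.178, -0.0], [0.0, 0.0, -1.0]]
wrist_force: [-0.4, -0.6, -1.8]
gripper_width: 0.504
gripper_force: 29.7
```

Request:
servo_tool(targets=[[0.003, -0.015, 0, 0, 30], [0.005, -0.03, 0, 0, 30], [0.006, -0.035, 0, 0, 30], [0.006, -0.035, 0, 0, 30], [0.006, -0.035, 0, 0, 30]])

```text
time_s: 33.03
tcp_pos: [0.6187, 0.1341, 0.1079]
ee_rot: [[0.178, -0.984, 0.0], [-0.984, -0.178, 0.0], [-0.0, -0.0, -1.0]]
wrist_force: [0.3, 0.2, -2.0]
gripper_width: 0.502
gripper_force: 29.7
```

Request:
servo_tool(targets=[[0.001, -0.01, 0, 0, 30], [0.003, -0.02, 0, 0, 30], [0.003, -0.02, 0, 0, 30], [0.003, -0.02, 0, 0, 30], [0.003, -0.02, 0, 0, 30]])

```text
time_s: 33.45
tcp_pos: [0.6187, 0.1337, 0.1079]
ee_rot: [[0.178, -0.984, 0.0], [-0.984, -0.178, 0.0], [-0.0, -0.0, -1.0]]
wrist_force: [-0.1, 1.5, -2.0]
gripper_width: 0.506
gripper_force: 29.7
```

Request:
servo_tool(targets=[[0.001, -0.01, 0, 0, 30], [0.001, -0.01, 0, 0, 30], [0.001, -0.01, 0, 0, 30], [0.001, -0.01, -0.01, 0, 30], [0.001, -0.01, -0.02, 0, 30]])

```text
time_s: 33.87
tcp_pos: [0.619, 0.1337, 0.1076]
ee_rot: [[0.178, -0.984, 0.001], [-0.984, -0.178, 0.001], [-0.0, -0.001, -1.0]]
wrist_force: [-0.2, 4.4, 0.3]
gripper_width: 0.506
gripper_force: 29.7
```

Request:
servo_tool(targets=[[0, 0.01, -0.01, 0, 30], [0, 0.01, -0.015, 0, 30], [0, 0.01, -0.015, 0, 45], [0, 0.01, -0.015, 0, 48], [0, 0.01, -0.015, 0, 55]])

```text
time_s: 34.28
tcp_pos: [0.6188, 0.1327, 0.1067]
ee_rot: [[0.178, -0.984, -0.0], [-0.984, -0.178, -0.001], [0.001, 0.001, -1.0]]
wrist_force: [-0.4, -0.5, -0.2]
gripper_width: 0.57
gripper_force: 0.0
```

Request:
servo_tool(targets=[[0, 0, 0, 0, 65], [0, 0, 0, 0, 75], [0, 0, 0, 0, 80], [0, 0, 0.3, 0, 80], [0, 0, 1.1, 0, 80]])

```text
time_s: 34.7
tcp_pos: [0.6166, 0.1326, 0.1369]
ee_rot: [[0.177, -0.984, -0.008], [-0.984, -0.177, -0.003], [0.001, 0.008, -1.0]]
wrist_force: [-0.5, 0.3, -0.9]
gripper_width: 0.886
gripper_force: 0.0
```

Request:
servo_tool(targets=[[0, 0, 1.0, 0, 80], [0, 0, 1.8, 0, 80], [-0.4, 0.7, 1.9, 0, 80], [-0.9, 1.5, 1.9, 0, 80], [-1.4, 2.3, 1.9, 0, 80]])

```text
time_s: 35.12
tcp_pos: [0.5769, 0.2029, 0.1985]
ee_rot: [[0.176, -0.984, 0.002], [-0.984, -0.176, 0.001], [-0.001, -0.002, -1.0]]
wrist_force: [-0.5, 0.4, -0.3]
gripper_width: 0.922
gripper_force: 0.0
```

Request:
servo_tool(targets=[[-0.5, 0.8, 0, 0, 80], [-1.0, 1.6, 0, 0, 80], [-1.5, 2.4, 0, 0, 80], [-2.0, 3.2, 0, 0, 80], [-2.4, 3.8, 0, 0, 80]])

```text
time_s: 35.53
tcp_pos: [0.5039, 0.3182, 0.1978]
ee_rot: [[0.179, -0.984, 0.001], [-0.984, -0.179, 0.001], [-0.001, -0.001, -1.0]]
wrist_force: [0.4, 0.4, 0.6]
gripper_width: 0.917
gripper_force: 0.0
```

```bash
python3 line.py; python3 - <<'E'
from h import *
s=r.sense();print(s["time_s"],s["tcp_pos"])
c=cap("top"); h=cv2.cvtColor(c[0],cv2.COLOR_RGB2HSV)
g=((h[...,0]>50)&(h[...,0]<95)&(h[...,1]>60)).astype(np.uint8); g[:, :240]=0;g[:,320:]=0;g[:150]=0;g[200:]=0
print("green",cv2.boundingRect(g))
E
```

```text
top -0.003 0.077 0.941 px [ 0.    -0.375] mm across,along [ 0.87 -0.12]
top -0.003 -0.085 0.95 px [-0.25  0.  ] mm across,along [0.09 0.57]
top -0.085 0.077 0.862 px [ 0.25 -0.5 ] mm across,along [ 1.07 -0.72]
top -0.003 0.077 0.994 px [-0.5  -0.25] mm across,along [0.75 1.04]
top -0.003 -0.085 0.982 px [0.375 0.   ] mm across,along [-0.13 -0.85]
top -0.085 0.077 0.985 px [-0.875 -0.125] mm across,along [0.59 1.92]
scene -0.003 0.077 0.953 px [1.   1.25] mm across,along [1.08 5.48]
scene -0.003 -0.085 0.948 px [1.125 0.5  ] mm across,along [-1.09  3.93]
scene -0.085 0.077 0.851 px [1.125 1.   ] mm across,along [0.21 4.96]
scene -0.003 0.077 0.988 px [0.375 1.125] mm across,along [2.02 3.99]
scene -0.003 -0.085 0.994 px [0.125 0.25 ] mm across,along [0.39 1.12]
scene -0.085 0.077 0.983 px [0.375 1.125] mm across,along [2.02 3.99]
36.5333 [0.50479157 0.31657567 0.19678289]
green (261, 163, 16, 16)
```

The post is now in line to within about 1 mm, and the spacer is still in place. Handing in.

```bash
python3 -c "
from station import r
print(r.finish_job())"
```

```text
the job is handed in; nothing more can be done
None
```

I handed the job in at about 37 s: the spacer stands on the sill against the last glued post, and the fallen post stands upright and snug against it, in line to about 1 mm (top view; the scene view scatters to about 2 mm). The spacer itself may sit up to about 3 mm off the fence line, since I did not re-centre it; the glue bottle and mallet looked untouched in the last picture I viewed, taken before a final regrip of the post.

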